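# Lay the bangle former in its cradle

### The arm

A 7-joint arm with a two-finger parallel gripper is mounted at the origin on the work surface. World frame = base frame: x ahead of the robot, y to its left, z up, the work surface at z = 0. Lengths are in m, angles in rad, forces in N, time in s.
With the tool pointing down it reaches from about 0.4 to 0.85 m from the base axis. Payload 4.5 kg.
Tool frame: the origin (TCP) lies midway between the tips of the shut fingers; the grasp point (between the pads) lies 19 mm behind it; z points along the fingers, y is the line along which they close (so a half turn about z gives the same grasp; the last joint's range is limited). The gripper opens to 85 mm and grips with 20 to 120 N. Pads are 22 mm wide; open, the fingers measure 114 mm over their backs; the gripper's body (76 mm by 85 mm) begins 54 mm behind the grasp point. The pads swing forward as they close: fully open they stand 13 mm farther back than shut.
Start: joints at [-1.214, 0.689, -0.195, 1.565, 0.157, 0.902, -0.215], TCP at [0.198, 0.593, 0.231] pointing down, gripper open.
Joint ranges: [-3.01, 3.01], [-0.46, 2.08], [-1.47, 1.51], [0.13, 2.56], [-1, 4.14], [0.04, 2.09], [-2.66, 2.66]. Speed limits (rad/s): [2.57, 2.57, 3.14, 3.14, 3.14, 3.14, 3.14].

### API

Orientations are given as a unit quaternion [x, y, z, w].
In Python, from workcell import status, get_image, camera_info, workorder, find_in, regions_of, pinpoint gives the robot as it stands.
- The arm moves only by the tool servo_tool, never from a script. Its argument "targets" is a list that holds one entry, the list of rows, each a list of 6 numbers: the shift along the world's x, y, z as a fraction of full scale, then the turn, a rotation vector about the world's x, y, z as a fraction of full scale. In form: [[[dx, dy, dz, wx, wy, wz], ...]]. A call has 1 to 12 rows; each row is the pose to reach, as a shift and turn from the pose commanded when the call began; what a row does not reach only later rows make up. Full scale, the value 1, is 150 mm for a shift and pi/2 rad for a turn. A row lasts 1/12 s, in which the tool goes at most 41.7 mm and 7.16 degrees, less where a joint would pass 70% of its speed; a pose out of reach is approached as far as the arm can. A call with a number of a shift or a turn outside -1 to 1 is refused whole. A call with a gripper value outside its range is refused whole. "jaw" is the opening, from -1 (shut) to 1 (fully open), set as the call begins (left out, the last holds). The fingers move at their own pace and stop on an object; the grip force is fixed at half the most. Time passes only in rows, so rows that repeat a pose let the fingers close. It gives the time, the measured TCP pose, the force, the opening and the grip force at its end, in the units of the state.
- status.get_obs(): the state, without advancing time (a new reading comes with each control period).
- get_image(name): name is "side" or "top"; returns the picture (420x560x3 uint8, blue, green, red); there is no depth.
- camera_info(name): a dict with "fov_y" (degrees; the focal length in pixels is half the picture's height over the tangent of half this angle, whatever the lens; pixels are square), "cx", "cy" (the principal point, pixels), "rvec" (rotation vector, rad) and "tvec" (3), from world to camera coordinates, as OpenCV has them. Camera axes: x right, y down, z forward; pixel columns grow to the right and rows downward; lengths in m; the calibration is good to about 2 mm. A picture is of the moment at which its call begins. camera_info takes no time and is no camera call.
- workorder.hand_in(): hands the job in; it is judged then, once.
Trained networks look in the newest picture that a camera, given by its name, has taken for a name from the list of things; names that differ only in an ending like _2 or _b are one class to them, and where a whole thing is asked for, a point or a joint stands for the part that bears it (a point fixed in the world has none). Each returns a list of dicts, best first, with "p" (0 to 1); they miss things now and then, are a little off and sometimes report something else, mostly with a low value. They report only what shows in the picture. A call takes as long as a camera call. They do not tell look-alikes from the thing itself.
- find_in(camera, thing): "bbox" ([left, top, width, height] in pixels, round what is visible of it).
- regions_of(camera, thing): "pixels" (420x560 bool, what is visible of it) and "bbox" ([left, top, width, height] in pixels, round what is visible of it).
- pinpoint(camera, thing): "point" ([column, row] in pixels: a listed point, or the origin of a listed thing).
The state is a dict: "t": time; "joint_pos": joint angles; "qd": joint speeds; "joint_efforts": joint torques, N m; "ee_pos": TCP position; "tcp_rot": TCP orientation; "wrist_force": force on the tool from outside, world axes, zero at the start; "moment": the same for the moment, N m; "gripper_width": finger opening in m; "grip_force": force on a finger pad.
Only numpy, scipy, OpenCV 4.12 (cv2) and the standard library are available. Lean on these libraries where they do the work, as an engineer would, in place of code of your own. Each camera call takes 0.05 s, during which the arm holds its last target. There are 200 camera calls.

### The job

The wooden bangle former stands on end on the bench. Pick it up, lay it on its side on the low ribbed rest and let go, then take it afresh across its thick part from above and lay it in the dark wooden cradle, down in both notches, with its thin handle towards the tall end board and pushed along until the handle's end touches that board. Never let it fall onto the bench, and do not ram it; leave the torch, bangle and hammer where they are.

Things in the scene. Friction and masses are not known exactly. Their poses are not given: they have to be found in the camera images.
- former: turned wooden bangle former, round, 180 mm long, 0.15 to 0.3 kg: thick part 46 mm in diameter for 120 mm, then a thin coaxial handle 30 mm in diameter for 60 mm, dark ferrule at the shoulder. It starts standing on its thick end, handle up. Origin: centre of the flat face of the thick end; z runs along the axis to the handle. Turns about z do not matter.
- former_mid (a point): point on the former's axis 72 mm from the face of the thick end (near its centre of mass, 76 mm from that face): the place to grip for laying it in the cradle
- former_handle_end (a point): centre of the flat end face of the former's handle, on its axis, 180 mm from the face of the thick end
- rest: low fixed plywood board, 100 mm (x) by 140 mm (y), 10 mm thick, with two ribs along y in its middle, 90 mm long, 6 mm wide, tops 17 mm above the bench, 60 mm apart inside. The former's thick part lies along y between the ribs (axis 33 mm above the bench, 7 mm of play each side, it can roll); the handle sticks out past the board. Origin: centre of its underside.
- cradle: fixed dark wooden cradle; origin on the bench under the middle of its window, y along the notches to the tall end board. Base 110 mm (x), y -55 to 125 mm, 12 mm thick. Two notched cheeks 18 mm thick, 100 mm wide, 80 mm high, centred at y -33 and +33 mm; between them a 48 mm window for the fingers, open down to the base.
- cradle_axis (a point): where former_mid comes to lie, 50.5 mm above the cradle's origin, midway between the cheeks. Each notch: a 90-degree V, bottom 18 mm above the bench, widening to 60 mm at 48 mm height, then upright walls 60 mm apart up to 80 mm. The thick end sticks out 30 mm past the cheek away from the board.
- cradle_board (a point): point on the inner face of the cradle's end board that the handle's end comes to touch: 108 mm along y from cradle_axis, 50.5 mm above the bench. The board is solid, 14 mm thick, 110 mm wide, 130 mm high; it leaves no room for a gripper that leans out over the handle's end.
- torch: bystander: hand torch standing on a red gas can, can 56 mm in diameter, 200 mm high in all; origin at the centre of its underside
- bangle: bystander: brass bangle lying flat, 72 mm outside diameter, 10 mm high; origin at the centre of its underside
- hammer: bystander: hammer lying on the bench, 240 mm long, x along its handle towards the head
There are look-alikes about, which are no part of the job. Several things have the shape of the former; the one meant has the colours described above.

How it is judged:
On the way, in this order (a step that is already met when the one before it is completed fails the run):
1. the former is lifted off the bench by the gripper (height (world z) of former above 0.015 m and contact force between former and the fingers above 0.3 N), for 0.1 s.
2. the former lies on its side on the rest between the ribs, let go and at rest (angle between former's own z axis and vertical between 1.45 and 1.7 rad and horizontal distance between former_mid and rest below 0.06 m and z of former_mid in the frame of rest between 0.028 and 0.038 m and contact force between former and the fingers below 0.05 N and linear speed of former below 0.02 m/s and angular speed of former below 0.3 rad/s), for 0.2 s.
3. the former is lifted off the rest again, gripped on its thick part (height (world z) of former_mid above 0.05 m and contact force between former and the fingers above 0.3 N and contact force between former and rest below 0.05 N and distance between the grasp point and former_mid below 0.055 m), for 0.1 s.
At the end, for the whole second after the job is handed in: The former lies at rest in both notches of the cradle, released: its axis within 4 mm (sideways and in height) of the notches' axis and within 0.06 rad of their direction, handle towards the end board, the handle's end no more than 3 mm from the board (x of former_mid in the frame of cradle between -0.004 and 0.004 m and z of former_mid in the frame of cradle between 0.0465 and 0.0545 m and angle between the z axis of former and the y axis of cradle, either way round below 0.06 rad and y of former_handle_end in the frame of cradle above 0.105 m and contact force between former and the fingers below 0.05 N and linear speed of former below 0.02 m/s and angular speed of former below 0.3 rad/s); the robot touches nothing.
It fails at once if the former falls over onto the bench (angle between former's own z axis and vertical above 1.2 rad and height (world z) of former_mid below 0.027 m).
It fails at once if a bystander is pushed more than 20 mm (distance of any of torch, bangle, hammer from where it was at the start of the episode above 0.02 m).
It fails at once if the torch is tipped (angle between torch's own z axis and vertical above 0.4 rad).
It fails at once if the former is rammed into the cradle (over 60 N) (contact force between former and cradle above 60 N).
It also fails if it takes over 58 s, if anything falls off the work surface, if the arm or the gripper's body presses on something with over 40 N, if the wrist force passes 120 N, or if a joint passes its speed limit or range.

## Working session

There is one attempt and no reset: what is moved stays moved. The work goes in short steps, Python scripts to look and compute and a tool call to move; the robot and the scene stay as the last step left them, time stands still between calls to the robot, and variables do not carry over. Pictures are saved under pics/ and viewed, at most 10 in all, crops included, and the job is handed in when it is done.

Besides the shell and the picture viewer there is one more tool, called after "Call:" by a JSON object that holds its "method" and its "body". servo_tool: Moves the arm, as the interface text tells. Its arguments: {"type":"object","properties":{"targets":{"type":"array","items":{"type":"array","items":{"type":"array","items":{"type":"number","minimum":-1,"maximum":1}}}},"jaw":{"type":"number"}},"required":["targets"]}

```bash
mkdir -p pics; cat > h.py <<'E'
import numpy as np,cv2
from workcell import status,get_image,camera_info,workorder,find_in,regions_of,pinpoint
def cam(n):
    c=camera_info(n);f=210/np.tan(np.radians(c["fov_y"])/2)
    K=np.array([[f,0,c["cx"]],[0,f,c["cy"]],[0,0,1.]]);R=cv2.Rodrigues(np.array(c["rvec"],float))[0];return K,R,np.array(c["tvec"],float).reshape(3)
def onz(n,p,z):
    K,R,t=cam(n);d=R.T@np.linalg.solve(K,[p[0],p[1],1]);o=-R.T@t
    return o+d*(z-o[2])/d[2]
def proj(n,P):
    K,R,t=cam(n);q=K@(R@np.array(P,float)+t);return q[:2]/q[2]
def tri(ps):
    A=[];b=[]
    for n,p in ps:
        K,R,t=cam(n);M=K@np.c_[R,t]
        for i in (0,1):
            r=p[i]*M[2]-M[i];A.append(r[:3]);b.append(-r[3])
    return np.linalg.lstsq(np.array(A),np.array(b),rcond=None)[0]
E
python3 - <<'E'
from h import *
a=get_image("side");b=get_image("top")
cv2.imwrite("pics/a.png",a);cv2.imwrite("pics/b.png",b)
for n in("side","top"):
    K,R,t=cam(n);print(n,-R.T@t,R[2],K[0,0],camera_info(n))
    for th in "former former_mid former_handle_end rest cradle cradle_axis cradle_board torch bangle hammer".split():
        try: print(th,[(np.round(x["point"],1).tolist(),round(x["p"],2)) for x in pinpoint(n,th)[:4]])
        except Exception as e: print(th,e)
    print([(np.round(x["bbox"]).tolist(),round(x["p"],2)) for x in find_in(n,"former")])
print(status.get_obs())
E
```

```text
side [ 0.15239464 -0.43028401  0.88578549] [ 0.44144285  0.47899696 -0.75874246] 425.5340093856813 {'fov_y': 52.53245451057874, 'cx': 276.0043167943731, 'cy': 210.25981319885486, 'rvec': array([ 2.30213612, -0.87270939,  0.34015008]), 'tvec': array([-0.41185605,  0.40715725,  0.81091427])}
former [([259.5, 256.3], 0.74), ([214.0, 269.3], 0.7)]
former_mid [([260.9, 238.5], 0.96), ([205.6, 255.0], 0.82)]
former_handle_end [([202.1, 225.0], 0.88), ([259.5, 206.7], 0.81), ([365.7, 333.4], 0.15)]
rest [([364.6, 335.0], 0.85)]
cradle [([203.0, 202.6], 0.63)]
cradle_axis [([198.7, 190.8], 0.94)]
cradle_board [([175.7, 177.7], 0.95), ([325.3, 221.7], 0.57)]
torch [([325.7, 223.8], 0.65)]
bangle [([266.4, 369.9], 0.88)]
hammer [([265.0, 177.6], 0.89)]
[([148.0, 141.0, 85.0, 78.0], 0.69), ([249.0, 205.0, 21.0, 57.0], 0.66), ([199.0, 218.0, 22.0, 62.0], 0.65), ([253.0, 352.0, 26.0, 38.0], 0.28)]
top [0.4890736  0.06757669 1.06323966] [ 0.10444538 -0.01171657 -0.99446161] 408.7034925984449 {'fov_y': 54.390004469056876, 'cx': 277.49302804679394, 'cy': 213.16137914860505, 'rvec': array([ 2.1662049
[... 656 characters left out ...]
joint_pos': array([-1.21419363,  0.68908631, -0.19457791,  1.56531251,  0.15733436,
        0.90253609, -0.21510099]), 'qd': array([ 0.00048991, -0.00130209,  0.00037127, -0.00120448, -0.00033206,
        0.00042196, -0.00042064]), 'joint_efforts': array([ 1.14430870e-04, -5.39565969e+01, -1.26702268e+00, -1.58886051e+01,
        1.00526871e-02,  1.58925119e-03,  5.49977429e-06]), 'ee_pos': array([0.19826733, 0.59272737, 0.23132137]), 'tcp_rot': array([1.60688096e-01, 9.87005235e-01, 2.01210268e-05, 2.27306127e-05]), 'wrist_force': array([-0.72716845,  0.14851033, -0.17105738]), 'moment': array([ 0.0006588 ,  0.01409825, -0.03606844]), 'grip_force': 0.0, 'gripper_width': 0.08524570504982745}
```

View pics/a.png

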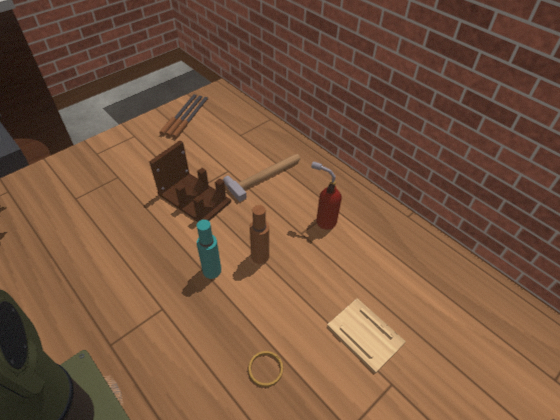

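View pics/b.png

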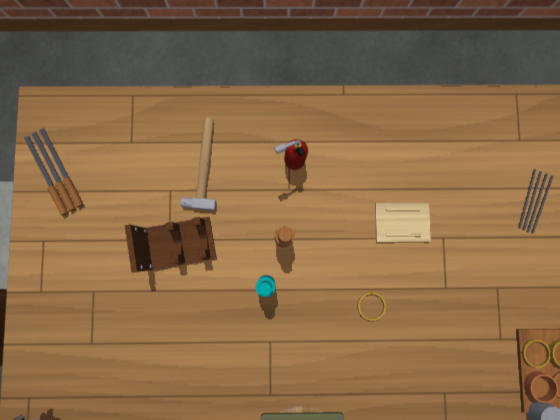

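Former-shaped candidates: brown one at side (260,238) / top (285,236), and teal one at side (208,252) / top (265,286). The brown wooden one fits the description, since teal is not wood. I'll confirm it in an enlarged crop.

```bash
python3 - <<'E'
from h import *
a=cv2.imread("pics/a.png");b=cv2.imread("pics/b.png")
cv2.imwrite("pics/c.png",np.hstack([cv2.resize(a[190:290,180:290],(440,400),interpolation=3),cv2.resize(b[200:300,100:200],(360,400),interpolation=3)[:, :360]]))
P=lambda *x:np.round(tri(x),4)
print("base",P(("side",(259.5,256.3)),("top",(281.6,239.6))),"mid",P(("side",(260.9,238.5)),("top",(286.1,236.1))),"end",P(("side",(259.5,206.7)),("top",(285.7,234.5))))
print("rest",P(("side",(364.6,335)),("top",(402.8,222.2))),"axis",P(("side",(198.7,190.8)),("top",(188.5,238.9))),"board",P(("side",(175.7,177.7)),("top",(143.2,250.6))))
for n in("side","top"):
    for th in("former","rest","cradle"):
        for r in regions_of(n,th)[:3]:
            m=r["pixels"].astype(np.uint8);c=max(cv2.findContours(m,0,2)[0],key=cv2.contourArea)
            print(n,th,round(r["p"],2),r["bbox"],m.sum(),[np.round(x,1) for x in cv2.minAreaRect(c)])
            bx=cv2.boxPoints(cv2.minAreaRect(c))
            if th=="rest": print(np.round([onz(n,p,.01) for p in bx],4).tolist())
# former handle-top circle, top view
b=get_image("top")
for th in("torch","hammer","bangle"):
    print(th,[ (np.round(x["bbox"]),round(x["p"],2)) for x in find_in("top",th)[:2]])
E
```

```text
base [5.333e-01 4.360e-02 3.000e-04] mid [0.5362 0.036  0.0801] end [0.5355 0.0396 0.1915]
rest [ 0.5732 -0.2704  0.0042] axis [0.5286 0.2769 0.057 ] board [0.5112 0.3881 0.0333]
side former 0.79 [195.0, 220.0, 26.3, 59.3] 1024 [array([208.2, 248.8]), array([59.6, 20.4]), np.float64(78.7)]
side former 0.64 [248.6, 206.2, 21.3, 57.7] 953 [array([259.5, 234. ]), array([58., 19.]), np.float64(90.0)]
side rest 0.7 [250.0, 204.6, 23.5, 57.6] 1037 [array([259.5, 234.5]), array([59., 21.]), np.float64(90.0)]
[[0.6189, 0.1854, 0.01], [0.6622, 0.1476, 0.01], [0.5354, 0.0031, 0.01], [0.4968, 0.037, 0.01]]
side rest 0.68 [330.0, 297.8, 74.6, 73.2] 2900 [array([366.2, 333.8]), array([68.4, 43.9]), np.float64(44.3)]
[[0.5223, -0.2003, 0.01], [0.6325, -0.1933, 0.01], [0.6238, -0.34, 0.01], [0.5219, -0.3393, 0.01]]
side cradle 0.75 [148.4, 139.1, 83.8, 83.7] 3464 [array([187.7, 184.4]), array([86.9, 53.7]), np.float64(43.6)]
top former 0.82 [258.1, 275.7, 19.5, 21.6] 360 [array([265.5, 286. ]), array([22., 19.]), np.float64(90.0)]
top former 0.71 [275.6, 226.7, 16.9, 20.4] 303 [array([284. , 236.5]), array([19., 18.]), np.float64(90.0)]
top rest 0.95 [374.9, 203.2, 56.3, 39.7] 1989 [array([402.5, 222. ]), array([38., 53.]), np.float64(90.0)]
[[0.6249, -0.2017, 0.01], [0.6241, -0.3403, 0.01], [0.5252, -0.3358, 0.01], [0.526, -0.1985, 0.01]]
top cradle 0.66 [125.4, 217.2, 94.1, 54.1] 3780 [array([170.2, 243.3]), array([48. , 86.8]), np.float64(82.4)]
torch [(array([279., 139.,  32.,  34.]), 0.8)]
hammer [(array([182., 119.,  36.,  92.]), 0.84)]
bangle [(array([358., 290.,  28.,  32.]), 0.59), (array([275., 225.,  20.,  21.]), 0.17)]
```

View pics/c.png

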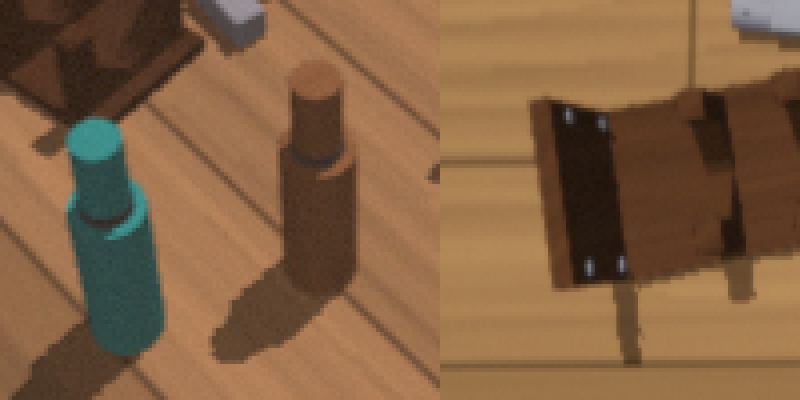

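The crop shows the brown wooden former on the right, with its dark ferrule at the shoulder. The left one is teal, so it's the look-alike. Next I'll fit silhouettes to get precise poses.

```bash
cat > fit.py <<'E'
from h import *
from scipy.optimize import minimize
S=4
def box(x0,x1,y0,y1,z0,z1): return np.array([[x,y,z] for x in(x0,x1) for y in(y0,y1) for z in(z0,z1)])
def prism(xz,y0,y1): return np.array([[x,y,z] for x,z in xz for y in(y0,y1)])
def cyl(r,z0,z1): return np.array([[r*np.cos(a),r*np.sin(a),z] for a in np.linspace(0,6.28,40) for z in(z0,z1)])
FORMER=[cyl(.023,0,.12),cyl(.015,.12,.18)]
REST=[box(-.05,.05,-.07,.07,0,.01)]
V=[(-.05,0),(-.05,.08),(-.03,.08),(-.03,.048),(0,.018),(0,0)]
CR=[box(-.055,.055,-.055,.125,0,.012),box(-.055,.055,.108,.122,0,.13)]
for y in(-.033,.033):
    for s in(1,-1):
        CR+= [prism([(s*a,b) for a,b in q],y-.009,y+.009) for q in([V[0],V[1],V[2],V[3],(-.03,0)],[(-.03,0),V[3],V[4],V[5]])]
def sil(n,parts,R,t):
    K,Rc,tc=cam(n);m=np.zeros((420*S,560*S),np.uint8)
    for p in parts:
        q=(Rc@(p@R.T+t).T).T+tc;q=(K@q.T).T;q=(q[:,:2]/q[:,2:]+.5)*S
        cv2.fillConvexPoly(m,cv2.convexHull(np.round(q).astype(np.int32)),1)
    return cv2.resize(m.astype(np.float32),(560,420),interpolation=cv2.INTER_AREA)
def fit(parts,masks,pose,x0,step):
    def c(x):
        R,t=pose(x);v=0
        for n,m in masks:
            s=sil(n,parts,R,t);v+=np.abs(s-m).sum()/m.sum()
        return v
    x0=np.array(x0);r=minimize(c,x0,method="Nelder-Mead",options=dict(initial_simplex=np.vstack([x0]+[x0+np.eye(len(x0))[i]*step[i] for i in range(len(x0))]),maxiter=90))
    return r.x,r.fun
def flat(x): return cv2.Rodrigues(np.array([0,0,x[2] if len(x)>2 else 0.]))[0],np.array([x[0],x[1],0])
E
python3 - <<'E'
from fit import *
for n in("side","top"): get_image(n)
def mask(n,th,px):
    for r in regions_of(n,th):
        x,y,w,h=r["bbox"]
        if abs(x+w/2-px[0])<10 and abs(y+h/2-px[1])<10: return (n,r["pixels"].astype(np.float32))
for th,ps,pp,x0,st in [("former",FORMER,{"side":(260,235),"top":(284,237)},[.535,.041],[.006,.006]),
  ("rest",REST,{"side":(367,334),"top":(403,223)},[.575,-.27,.0],[.006,.006,.05]),
  ("cradle",CR,{"side":(190,181),"top":(172,244)},[.53,.277,.15],[.006,.006,.05])]:
    ms=[mask(n,th,pp[n]) for n in pp];ms=[m for m in ms if m]
    print(th,len(ms),[(np.round(a,4),round(b,3)) for a,b in [fit(ps,ms,flat,x0,st)]+[fit(ps,[m],flat,x0,st) for m in ms]])
for th,z in(("torch",.1),("hammer",.01),("bangle",.005)):
    b=find_in("top",th)[0]["bbox"];print(th,onz("top",(b[0]+b[2]/2,b[1]+b[3]/2),z).round(3))
E
```

```text
former 2 [(array([0.536 , 0.0417]), np.float64(0.143)), (array([0.5375, 0.0429]), np.float64(0.05)), (array([0.5349, 0.0419]), np.float64(0.075))]
rest 2 [(array([ 0.5756, -0.2691, -0.0064]), np.float64(0.051)), (array([ 0.576 , -0.2692, -0.0118]), np.float64(0.025)), (array([ 0.5753, -0.2698, -0.0024]), np.float64(0.024))]
cradle 2 [(array([0.5304, 0.2777, 0.1739]), np.float64(0.083)), (array([0.5319, 0.2788, 0.173 ]), np.float64(0.039)), (array([0.53  , 0.2778, 0.1831]), np.float64(0.028))]
torch [0.73  0.019 0.1  ]
hammer [0.73  0.264 0.01 ]
bangle [ 0.358 -0.183  0.005]
```

Call:
{"method": "servo_tool", "body": {"targets": [[[0.3,-0.3,0.5,0,0,0],[0.8,-0.8,0.6,0,0,-0.3],[1,-1,0.6,0,0,-0.5],[1,-1,0.6,0,0,-0.7],[1,-1,0.6,0,0,-0.795],[1,-1,0.6,0,0,-0.795],[1,-1,0.6,0,0,-0.795],[1,-1,0.6,0,0,-0.795],[1,-1,0.6,0,0,-0.795],[1,-1,0.6,0,0,-0.795],[1,-1,0.6,0,0,-0.795],[1,-1,0.6,0,0,-0.795]]], "jaw": 1}}

```text
t: 3.25
ee_pos: [0.3481, 0.4428, 0.3213]
tcp_rot: [0.708, 0.706, 0.0, 0.0]
wrist_force: [0.1, -0.1, 0.3]
gripper_width: 0.0855
grip_force: 0.0
```

Call:
{"method": "servo_tool", "body": {"targets": [[[0.3,-0.3,0.0,0,0,0],[0.6,-0.6,0.0,0,0,0],[0.8,-0.8,0,0,0,0],[0.9,-1,0,0,0,0],[0.9,-1,0,0,0,0],[0.9,-1,0,0,0,0]]]}}

```text
t: 3.75
ee_pos: [0.4892, 0.2833, 0.3217]
tcp_rot: [0.711, 0.703, -0.0, 0.004]
wrist_force: [1.3, -1.3, 1.0]
gripper_width: 0.0855
grip_force: 0.0
```

Call:
{"method": "servo_tool", "body": {"targets": [[[0,-0.25,0,0,0,0],[0,-0.5,0,0.05,0,0],[0,-0.75,0,0.1,0,0],[0,-1,0,0.15,0,0],[0,-1,0,0.2,0,0],[0,-1,0,0.25,0,0]]]}}

```text
t: 4.25
ee_pos: [0.4838, 0.1398, 0.322]
tcp_rot: [0.694, 0.692, 0.14, -0.138]
wrist_force: [0.4, 0.9, -0.5]
gripper_width: 0.0853
grip_force: 0.0
```

Call:
{"method": "servo_tool", "body": {"targets": [[[0,-0.25,0,0.05,0,0],[0,-0.5,0,0.1,0,0],[0,-0.75,0,0.15,0,0],[0,-1,0,0.2,0,0],[0,-1,0,0.25,0,0],[0,-1,0,0.3,0,0],[0,-1,0,0.35,0,0],[0,-1,0,0.4,0,0],[0,-1,0,0.4,0,0]]]}}

```text
t: 5.0
ee_pos: [0.4829, -0.0098, 0.3187]
tcp_rot: [0.618, 0.615, 0.346, -0.346]
wrist_force: [-0.1, -0.6, -1.3]
gripper_width: 0.0854
grip_force: 0.0
```

Call:
{"method": "servo_tool", "body": {"targets": [[[0.1,-0.2,0,0.05,0,0],[0.2,-0.4,0,0.1,0,0],[0.35,-0.6,0,0.15,0,0],[0.35,-0.6,0,0.183,0,0],[0.35,-0.6,-0.2,0.183,0,0],[0.35,-0.6,-0.4,0.183,0,0],[0.35,-0.6,-0.6,0.183,0,0],[0.35,-0.6,-0.6,0.183,0,0],[0.35,-0.6,-0.6,0.183,0,0],[0.35,-0.6,-0.6,0.183,0,0]]]}}

```text
t: 5.83
ee_pos: [0.5365, -0.0968, 0.2334]
tcp_rot: [0.56, 0.562, 0.431, -0.43]
wrist_force: [-0.3, 0.3, 0.5]
gripper_width: 0.0854
grip_force: 0.0
```

```bash
cat >> h.py <<'E'
from scipy.spatial.transform import Rotation as Ro
def st():
    o=status.get_obs();print("t",round(o["t"],2),"tcp",o["ee_pos"].round(4),"q",o["joint_pos"].round(2),"F",o["wrist_force"].round(1),"M",o["moment"].round(2));print(Ro.from_quat(o["tcp_rot"]).as_matrix().round(3));return o
E
python3 -c "from h import *;st()"
```

```text
t 5.83 tcp [ 0.5365 -0.0968  0.2334] q [ 0.73  1.09 -0.27  1.49 -0.79  1.5   0.98] F [-0.3  0.3  0.5] M [-1.05 -0.03 -0.02]
[[-0.003  1.    -0.   ]
 [ 0.26   0.001  0.966]
 [ 0.966  0.002 -0.26 ]]
```

Call:
{"method": "servo_tool", "body": {"targets": [[[0,0,-0.2,0,0,0],[0,0,-0.4,0,0,0],[0,0,-0.6,0,0,0],[0,0.1,-0.75,0,0,0],[0,0.18,-0.75,0,0,0],[0,0.18,-0.75,0,0,0],[0,0.18,-0.75,0,0,0]]]}}

```text
t: 6.42
ee_pos: [0.5369, -0.0695, 0.1219]
tcp_rot: [0.56, 0.562, 0.431, -0.43]
wrist_force: [0.4, 0.2, 0.4]
gripper_width: 0.0858
grip_force: 0.0
```

```bash
python3 - <<'E'
from h import *
st();cv2.imwrite("pics/d.png",get_image("side"))
E
```

```text
t 6.42 tcp [ 0.5369 -0.0695  0.1219] q [ 0.7   1.25 -0.28  1.5  -0.79  1.37  1.09] F [0.4 0.2 0.4] M [-0.95 -0.01 -0.01]
[[-0.003  1.    -0.001]
 [ 0.259  0.001  0.966]
 [ 0.966  0.003 -0.259]]
```

View pics/d.png

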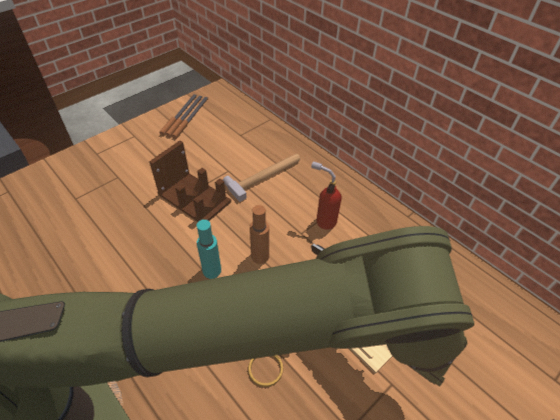

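The arm covers the gripper; one finger shows at (318,248), and the former still stands clear at (260,238). I'll approach along the fingers and close.

Call:
{"method": "servo_tool", "body": {"targets": [[[0,0.15,-0.041,0,0,0],[0,0.3,-0.082,0,0,0],[0,0.45,-0.123,0,0,0],[0,0.6,-0.164,0,0,0],[0,0.7,-0.19,0,0,0],[0,0.77,-0.21,0,0,0],[0,0.81,-0.22,0,0,0],[0,0.833,-0.227,0,0,0],[0,0.833,-0.227,0,0,0],[0,0.833,-0.227,0,0,0],[0,0.833,-0.227,0,0,0]]]}}

```text
t: 7.38
ee_pos: [0.5362, 0.0534, 0.0846]
tcp_rot: [0.562, 0.561, 0.43, -0.43]
wrist_force: [-0.6, -0.4, -0.2]
gripper_width: 0.0855
grip_force: 0.0
```

Call:
{"method": "servo_tool", "body": {"targets": [[[0,0,0,0,0,0],[0,0,0,0,0,0],[0,0,0,0,0,0],[0,0,0,0,0,0],[0,0,0,0,0,0],[0,0,0,0,0,0],[0,0,0,0,0,0],[0,0,0,0,0,0]]], "jaw": -1}}

```text
t: 8.05
ee_pos: [0.5357, 0.0547, 0.0849]
tcp_rot: [0.561, 0.561, 0.43, -0.43]
wrist_force: [-0.7, -1.0, 0.5]
gripper_width: 0.0441
grip_force: 61.7
```

Call:
{"method": "servo_tool", "body": {"targets": [[[0,0,0.05,0,0,0],[0,0,0.15,0,0,0],[0,0,0.3,0,0,0],[0,0,0.45,0,0,0],[0,0,0.6,0,0,0],[0,-0.1,0.8,0,0,0],[0,-0.2,1,0,0,0],[0,-0.3,1,0,0,0],[0,-0.4,1,0,0,0],[0,-0.5,1,0,0,0],[0,-0.5,1,0,0,0]]]}}

```text
t: 8.97
ee_pos: [0.5362, -0.024, 0.2336]
tcp_rot: [0.564, 0.561, 0.43, -0.428]
wrist_force: [0.2, -0.2, -2.0]
gripper_width: 0.0441
grip_force: 61.8
```

Call:
{"method": "servo_tool", "body": {"targets": [[[0,-0.1,0,-0.07,0,0],[0,-0.2,0,-0.14,0,0],[0,-0.3,0,-0.21,0,0],[0,-0.4,0,-0.28,0,0],[0,-0.5,0,-0.35,0,0],[0,-0.6,0,-0.42,0,0],[0,-0.7,0,-0.49,0,0],[0,-0.8,0,-0.56,0,0],[0,-0.9,0,-0.63,0,0],[0,-1,0,-0.7,0,0],[0,-1,0,-0.77,0,0],[0,-1,0,-0.8,0,0]]]}}

```text
t: 9.97
ee_pos: [0.5358, -0.1662, 0.2353]
tcp_rot: [0.705, 0.708, 0.018, -0.018]
wrist_force: [-0.4, 1.2, -2.0]
gripper_width: 0.0444
grip_force: 61.8
```

```bash
python3 - <<'E'
from h import *
st()
a,b=get_image("side"),get_image("top")
cv2.imwrite("pics/e.png",np.hstack([cv2.resize(a,(400,300)),cv2.resize(b,(400,300))]))
E
```

```text
t 9.97 tcp [ 0.5358 -0.1662  0.2353] q [ 0.13  0.61  0.2   1.76 -0.22  0.81  0.45] F [-0.4  1.2 -2. ] M [ 0.09 -0.01  0.01]
[[-0.004  1.     0.001]
 [ 0.999  0.004  0.051]
 [ 0.051  0.001 -0.999]]
```

View pics/e.png

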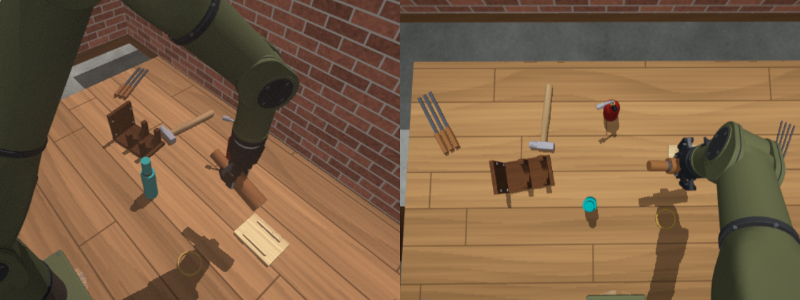

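The former is held near the shoulder, with its handle to +y (top view left, about (660,165)). I'll finish the turn and hover over the rest.

Call:
{"method": "servo_tool", "body": {"targets": [[[0.08,-0.2,-0.1,-0.07,0,0],[0.16,-0.4,-0.3,-0.14,0,0],[0.267,-0.6,-0.5,-0.2,0,0],[0.267,-0.6,-0.7,-0.2,0,0],[0.267,-0.6,-0.85,-0.2,0,0],[0.267,-0.6,-0.9,-0.2,0,0],[0.267,-0.6,-0.9,-0.2,0,0],[0.267,-0.6,-0.9,-0.2,0,0]]]}}

```text
t: 10.73
ee_pos: [0.5756, -0.261, 0.1002]
tcp_rot: [0.702, 0.7, -0.092, 0.092]
wrist_force: [0.5, -0.6, -0.3]
gripper_width: 0.0441
grip_force: 61.9
```

```bash
python3 - <<'E'
from h import *
st()
a,b=get_image("side"),get_image("top")
cv2.imwrite("pics/f.png",np.hstack([cv2.resize(a[220:400,260:480],(440,360)),cv2.resize(b[130:310,310:490],(360,360))]))
P={}
for n in("side","top"):
  for th in("former_handle_end","former","former_mid"):
    P[n,th]=[(np.round(x["point"],1).tolist(),round(x["p"],2)) for x in pinpoint(n,th)[:4]];print(n,th,P[n,th])
  print([(np.round(x["bbox"]).tolist(),round(x["p"],2)) for x in find_in(n,"former")])
E
```

```text
t 10.73 tcp [ 0.5756 -0.261   0.1002] q [ 0.01  0.89  0.37  1.77 -0.07  0.46  0.3 ] F [ 0.5 -0.6 -0.3] M [ 0.34  0.   -0.06]
[[ 0.002  1.    -0.   ]
 [ 0.966 -0.002 -0.259]
 [-0.259  0.    -0.966]]
side former_handle_end [([335.7, 279.3], 0.76), ([202.1, 223.3], 0.56)]
side former [([211.1, 267.0], 0.62), ([404.3, 336.7], 0.59)]
side former_mid [([207.4, 251.8], 0.87), ([377.7, 307.9], 0.71)]
[([199.0, 219.0, 22.0, 59.0], 0.97), ([331.0, 272.0, 83.0, 75.0], 0.77), ([313.0, 160.0, 29.0, 70.0], 0.66)]
top former_handle_end [([400.5, 224.5], 0.73), ([262.4, 287.4], 0.63), ([370.6, 218.4], 0.55)]
top former [([267.9, 283.2], 0.53)]
top former_mid [([264.5, 283.6], 0.73)]
[([258.0, 276.0, 17.0, 21.0], 0.86), ([374.0, 211.0, 17.0, 11.0], 0.53)]
```

View pics/f.png

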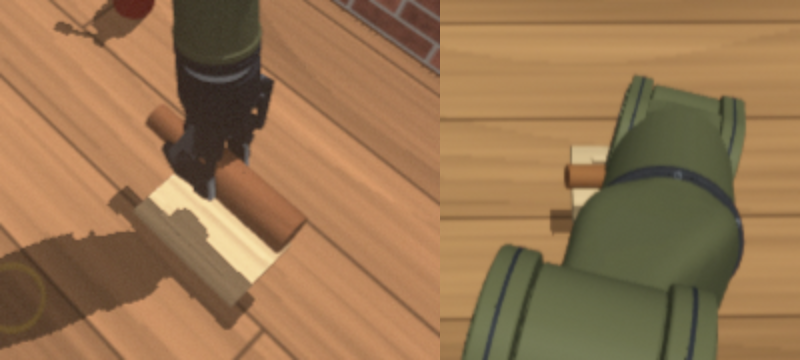

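```bash
python3 - <<'E'
from h import *
m=np.array([.5756,-.2739,.113])
for dy in(.108,0,-.072): print(proj("side",m+[0,dy,0]).round(1),proj("top",m+[0,dy,0]).round(1))
print("handle end tri",tri([("side",(335.7,279.3)),("top",(370.6,218.4))]).round(4))
print("thick end if y=-.346:")
for z in(.103,.108,.113,.118,.123): print(z,proj("side",[.5756,-.346,z]).round(1))
E
```

```text
[337.1 276.9] [372.5 218.3]
[377.  311.9] [418.4 218. ]
[406.3 337.7] [449.  217.8]
handle end tri [ 0.576  -0.1641  0.1008]
thick end if y=-.346:
0.103 [405.1 340. ]
0.108 [405.8 338.9]
0.113 [406.4 337.8]
0.118 [407.  336.7]
0.123 [407.7 335.5]
```

Call:
{"method": "servo_tool", "body": {"targets": [[[0,0.03,-0.1,0,0,0],[0,0.03,-0.2,0,0,0],[0,0.03,-0.3,0,0,0],[0,0.03,-0.4,0,0,0],[0,0.03,-0.46,0,0,0],[0,0.03,-0.49,0,0,0],[0,0.03,-0.507,0,0,0],[0,0.03,-0.507,0,0,0],[0,0.03,-0.507,0,0,0]]]}}

```text
t: 11.98
ee_pos: [0.5762, -0.2561, 0.0243]
tcp_rot: [0.701, 0.701, -0.092, 0.093]
wrist_force: [1.3, 0.5, -1.3]
gripper_width: 0.0441
grip_force: 61.9
```

Call:
{"method": "servo_tool", "body": {"targets": [[[0,0,-0.007,0,0,0],[0,0,-0.014,0,0,0],[0,0,-0.014,0,0,0],[0,0,-0.014,0,0,0]]]}}

```text
t: 12.32
ee_pos: [0.5759, -0.2558, 0.0218]
tcp_rot: [0.701, 0.701, -0.092, 0.093]
wrist_force: [0.9, -0.2, -0.8]
gripper_width: 0.0445
grip_force: 61.9
```

Call:
{"method": "servo_tool", "body": {"targets": [[[0,0,-0.007,0,0,0],[0,0,-0.014,0,0,0],[0,0,-0.014,0,0,0]]]}}

```text
t: 12.57
ee_pos: [0.576, -0.2559, 0.021]
tcp_rot: [0.701, 0.701, -0.092, 0.093]
wrist_force: [-2.0, 4.2, 10.6]
gripper_width: 0.0446
grip_force: 63.4
```

Call:
{"method": "servo_tool", "body": {"targets": [[[0,0,-0.005,0,0,0],[0,0,-0.01,0,0,0],[0,0,-0.01,0,0,0]]]}}

```text
t: 12.82
ee_pos: [0.576, -0.2559, 0.021]
tcp_rot: [0.701, 0.701, -0.092, 0.093]
wrist_force: [-4.4, 6.4, 21.1]
gripper_width: 0.044
grip_force: 64.6
```

Call:
{"method": "servo_tool", "body": {"targets": [[[0,0,0.013,0,0,0],[0,0,0.013,0,0,0]]]}}

```text
t: 12.98
ee_pos: [0.5763, -0.2559, 0.021]
tcp_rot: [0.701, 0.701, -0.092, 0.093]
wrist_force: [-1.1, 3.7, 12.0]
gripper_width: 0.0442
grip_force: 63.0
```

Call:
{"method": "servo_tool", "body": {"targets": [[[0,0,0,0,0,0],[0,0,0,0,0,0],[0,0,0,0,0,0],[0,0,0,0,0,0],[0,0,0,0,0,0],[0,0,0,0,0,0],[0,0,0,0,0,0]]], "jaw": 1}}

```text
t: 13.57
ee_pos: [0.5757, -0.2558, 0.0198]
tcp_rot: [0.701, 0.701, -0.092, 0.092]
wrist_force: [-0.4, -0.3, -0.2]
gripper_width: 0.0856
grip_force: 0.0
```

Call:
{"method": "servo_tool", "body": {"targets": [[[0,0.02,0.08,0,0,0],[0,0.06,0.22,0,0,0],[0,0.12,0.45,0,0,0],[0,0.18,0.65,0.05,0,0],[0,0.18,0.75,0.1,0,0],[0,0.18,0.75,0.168,0,0],[0,0.18,0.75,0.168,0,0],[0,0.18,0.75,0.168,0,0]]]}}

```text
t: 14.23
ee_pos: [0.5748, -0.233, 0.1339]
tcp_rot: [0.71, 0.705, 0.0, 0.001]
wrist_force: [-0.1, 0.0, 0.0]
gripper_width: 0.0854
grip_force: 0.0
```

```bash
python3 - <<'E'
from h import *
st()
a=get_image("side");cv2.imwrite("pics/g.png",cv2.resize(a[220:400,260:480],(660,540)))
n="side"
for th in("former_handle_end","former","former_mid"):print(th,[(np.round(x["point"],1).tolist(),round(x["p"],2)) for x in pinpoint(n,th)[:4]])
m=np.array([.576,-.2688,.033])
for dy in(.108,-.072,0): print(proj("side",m+[0,dy,0]).round(1))
E
```

```text
t 14.23 tcp [ 0.5748 -0.233   0.1339] q [ 0.23  0.81  0.14  1.68 -0.17  0.66  0.45] F [-0.1  0.   0. ] M [ 0.07 -0.02 -0.08]
[[ 0.007  1.     0.002]
 [ 1.    -0.007 -0.001]
 [-0.001  0.002 -1.   ]]
former_handle_end [([331.2, 293.6], 0.9), ([200.6, 224.4], 0.83)]
former [([212.3, 267.0], 0.95), ([390.8, 351.1], 0.91)]
former_mid [([368.1, 325.9], 0.83), ([209.1, 252.6], 0.68)]
[331.3 294.1]
[394.9 352.3]
[368.  327.7]
```

View pics/g.png

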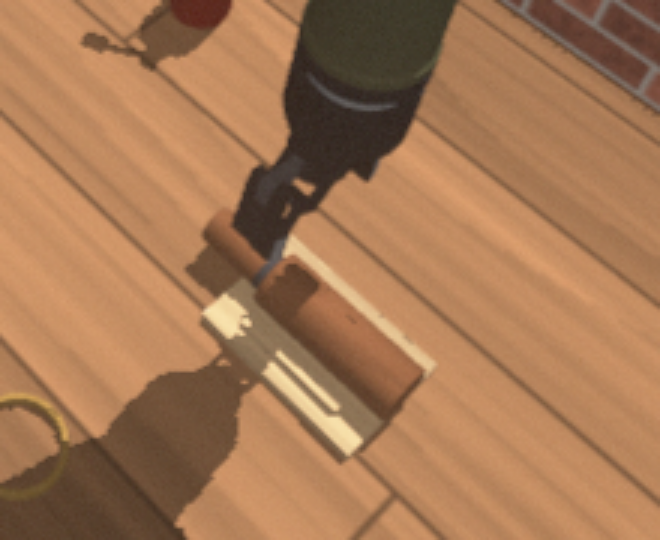

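The former lies level between the ribs, thick end near pixel (392,350) and handle end at (331,294), which matches the prediction. A quick silhouette fit will give the regrasp position.

```bash
python3 - <<'E'
from fit import *
get_image("side")
r=[r for r in regions_of("side","former") if r["bbox"][0]>300][0];print(r["p"],r["bbox"])
def pose(x):
    R=cv2.Rodrigues(np.array([0,0,x[2]]))[0]@cv2.Rodrigues(np.array([-np.pi/2,0,0]))[0]
    return R,np.array([x[0],x[1],.033])-R@[0,0,.072]
print(fit(FORMER,[("side",r["pixels"].astype(np.float32))],pose,[.576,-.269,0.],[.005,.005,.05]))
E
```

```text
0.67 [326.2, 291.6, 74.3, 69.6]
(array([ 0.57697181, -0.267949  ,  0.00167972]), np.float64(0.11525973677635193))
```

Call:
{"method": "servo_tool", "body": {"targets": [[[0.01,-0.12,0,0,0,0.004],[0.01,-0.237,-0.1,0,0,0.004],[0.01,-0.237,-0.25,0,0,0.004],[0.01,-0.237,-0.4,0,0,0.004],[0.01,-0.237,-0.55,0,0,0.004],[0.01,-0.237,-0.65,0,0,0.004],[0.01,-0.237,-0.72,0,0,0.004],[0.01,-0.237,-0.75,0,0,0.004],[0.01,-0.237,-0.765,0,0,0.004],[0.01,-0.237,-0.765,0,0,0.004],[0.01,-0.237,-0.765,0,0,0.004]]]}}

```text
t: 15.45
ee_pos: [0.578, -0.2646, 0.0186]
tcp_rot: [0.705, 0.709, 0.001, 0.0]
wrist_force: [-0.1, 0.6, 0.5]
gripper_width: 0.0854
grip_force: 0.0
```

Call:
{"method": "servo_tool", "body": {"targets": [[[0,0,0,0,0,0],[0,0,0,0,0,0],[0,0,0,0,0,0],[0,0,0,0,0,0],[0,0,0,0,0,0],[0,0,0,0,0,0],[0,0,0,0,0,0],[0,0,0,0,0,0]]], "jaw": -1}}

```text
t: 16.12
ee_pos: [0.5776, -0.2646, 0.0186]
tcp_rot: [0.705, 0.709, 0.001, -0.0]
wrist_force: [-0.9, 0.9, 5.4]
gripper_width: 0.0441
grip_force: 60.8
```

Call:
{"method": "servo_tool", "body": {"targets": [[[0,0,0.05,0,0,0],[0,0,0.15,0,0,0],[0,0,0.3,0,0,0],[0,0,0.5,0,0,0],[0,0,0.7,0,0,0],[0,0.1,0.9,0,0,0],[0,0.3,1,0,0,0],[0,0.5,1,0,0,0],[0,0.7,1,0,0,0],[0,0.9,1,0,0,0],[0,1,1,0,0,0]]]}}

```text
t: 17.03
ee_pos: [0.5774, -0.1088, 0.1688]
tcp_rot: [0.703, 0.711, 0.002, -0.002]
wrist_force: [-0.3, 1.0, -1.1]
gripper_width: 0.044
grip_force: 61.4
```

Call:
{"method": "servo_tool", "body": {"targets": [[[0,0.2,0.05,0,0,0],[0,0.4,0.1,0,0,0.02],[-0.03,0.6,0.2,0,0,0.04],[-0.06,0.8,0.3,0,0,0.06],[-0.1,1,0.3,0,0,0.08],[-0.1,1,0.3,0,0,0.108]]]}}

```text
t: 17.53
ee_pos: [0.5614, 0.0451, 0.2144]
tcp_rot: [0.638, 0.77, 0.003, -0.002]
wrist_force: [-0.3, 1.5, -2.6]
gripper_width: 0.0443
grip_force: 61.5
```

Call:
{"method": "servo_tool", "body": {"targets": [[[-0.05,0.2,0,0,0,0],[-0.1,0.4,0,0,0,0],[-0.15,0.6,0,0,0,0],[-0.18,0.8,0,0,0,0],[-0.2,0.95,0,0,0,0],[-0.2,1,0,0,0,0],[-0.2,1,0,0,0,0]]]}}

```text
t: 18.12
ee_pos: [0.5318, 0.1887, 0.2134]
tcp_rot: [0.641, 0.768, 0.001, -0.001]
wrist_force: [-0.5, -0.4, -1.5]
gripper_width: 0.0443
grip_force: 61.5
```

```bash
python3 -c "from h import *;st()"
```

```text
t 18.12 tcp [0.5318 0.1887 0.2134] q [-0.54  0.64  0.19  1.79 -0.18  0.73 -0.07] F [-0.5 -0.4 -1.5] M [-0.04  0.   -0.06]
[[-0.179  0.984  0.   ]
 [ 0.984  0.179  0.003]
 [ 0.003  0.001 -1.   ]]
```

Call:
{"method": "servo_tool", "body": {"targets": [[[0,0.15,0,0,0,0],[0,0.3,0,0,0,0],[0,0.45,0,0,0,0],[0,0.556,0,0,0,0],[0,0.556,-0.1,0,0,0],[0,0.556,-0.25,0,0,0],[0,0.556,-0.4,0,0,0],[0,0.556,-0.53,0,0,0],[0,0.556,-0.6,0,0,0],[0,0.556,-0.62,0,0,0],[0,0.556,-0.62,0,0,0],[0,0.556,-0.62,0,0,0]]]}}

```text
t: 19.12
ee_pos: [0.5333, 0.2687, 0.1207]
tcp_rot: [0.643, 0.766, 0.001, -0.0]
wrist_force: [0.1, 0.2, -1.3]
gripper_width: 0.0443
grip_force: 61.5
```

```bash
python3 - <<'E'
from h import *
o=st();a,b=get_image("side"),get_image("top")
cv2.imwrite("pics/i.png",np.hstack([cv2.resize(a[100:250,110:275],(440,400)),cv2.resize(b[180:300,110:218],(360,400))]))
for n in("side","top"):
  for th in("former_handle_end","former","former_mid"):print(n,th,[(np.round(x["point"],1).tolist(),round(x["p"],2)) for x in pinpoint(n,th)[:4]])
c=np.array([-.175,.985,0]);m=o["ee_pos"]-.004*c+[0,0,.0144]
for d in(.108,-.072,0): print((m+d*c).round(4),proj("side",m+d*c).round(1),proj("top",m+d*c).round(1))
E
```

```text
t 19.12 tcp [0.5333 0.2687 0.1207] q [-0.64  0.81  0.17  1.76 -0.22  0.59 -0.16] F [ 0.1  0.2 -1.3] M [-0.03 -0.07 -0.05]
[[-0.173  0.985  0.001]
 [ 0.985  0.173  0.002]
 [ 0.002  0.002 -1.   ]]
side former_handle_end [([201.4, 222.5], 0.9), ([171.8, 151.8], 0.79)]
side former [([221.5, 186.0], 0.98), ([212.7, 268.4], 0.9), ([199.6, 190.8], 0.63), ([325.4, 219.8], 0.53)]
side former_mid [([209.4, 253.1], 0.85), ([202.5, 168.4], 0.61)]
top former_handle_end [([265.7, 286.1], 0.9)]
top former [([216.7, 232.4], 0.83), ([266.8, 284.2], 0.67)]
top former_mid [([187.8, 235.1], 0.84), ([263.8, 287.3], 0.67), ([295.1, 156.9], 0.52)]
[0.5151 0.3711 0.1351] [171.5 152.9] [138.3 245.4]
[0.5466 0.1938 0.1351] [222.2 183.9] [217.2 231. ]
[0.534  0.2648 0.1351] [201.1 171. ] [185.7 236.8]
```

View pics/i.png

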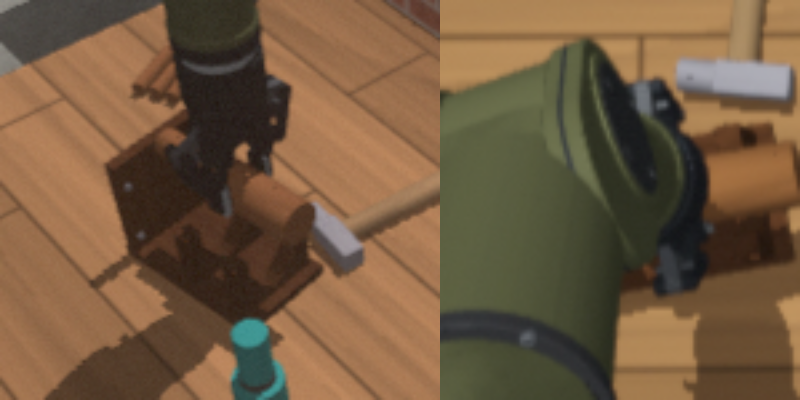

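The held former matches the prediction to about 2 px (thick end at side (221,186)). It's over the notches, with the handle towards the board. Lowering now.

Call:
{"method": "servo_tool", "body": {"targets": [[[-0.012,0.025,0,0,0,0.002],[-0.012,0.025,-0.1,0,0,0.002],[-0.012,0.025,-0.2,0,0,0.002],[-0.012,0.025,-0.3,0,0,0.002],[-0.012,0.025,-0.4,0,0,0.002],[-0.012,0.025,-0.46,0,0,0.002],[-0.012,0.025,-0.5,0,0,0.002],[-0.012,0.025,-0.52,0,0,0.002],[-0.012,0.025,-0.535,0,0,0.002],[-0.012,0.025,-0.535,0,0,0.002],[-0.012,0.025,-0.535,0,0,0.002]]]}}

```text
t: 20.43
ee_pos: [0.5309, 0.273, 0.04]
tcp_rot: [0.641, 0.767, 0.001, -0.0]
wrist_force: [-0.6, 0.9, -1.1]
gripper_width: 0.0443
grip_force: 61.5
```

Call:
{"method": "servo_tool", "body": {"targets": [[[0,0,-0.005,0,0,0],[0,0,-0.01,0,0,0],[0,0,-0.014,0,0,0],[0,0,-0.014,0,0,0]]]}}

```text
t: 20.77
ee_pos: [0.5305, 0.2728, 0.0374]
tcp_rot: [0.641, 0.767, 0.001, -0.001]
wrist_force: [0.8, -0.0, -0.3]
gripper_width: 0.0445
grip_force: 61.5
```

Call:
{"method": "servo_tool", "body": {"targets": [[[0,0,-0.003,0,0,0],[0,0,-0.007,0,0,0],[0,0,-0.007,0,0,0]]]}}

```text
t: 21.02
ee_pos: [0.531, 0.2729, 0.0365]
tcp_rot: [0.641, 0.767, 0.001, -0.0]
wrist_force: [1.6, 0.2, -1.0]
gripper_width: 0.0444
grip_force: 61.5
```

Call:
{"method": "servo_tool", "body": {"targets": [[[0,0,-0.003,0,0,0],[0,0,-0.006,0,0,0],[0,0,-0.006,0,0,0]]]}}

```text
t: 21.27
ee_pos: [0.5313, 0.273, 0.0361]
tcp_rot: [0.641, 0.767, 0.001, -0.0]
wrist_force: [1.3, 0.5, 4.8]
gripper_width: 0.0443
grip_force: 62.0
```

Call:
{"method": "servo_tool", "body": {"targets": [[[-0.001,0.006,0,0,0,0],[-0.002,0.013,0,0,0,0],[-0.0035,0.02,0,0,0,0],[-0.005,0.027,0,0,0,0],[-0.006,0.033,0,0,0,0],[-0.007,0.039,0,0,0,0],[-0.007,0.039,0,0,0,0],[-0.007,0.039,0,0,0,0]]]}}

```text
t: 21.93
ee_pos: [0.5309, 0.2754, 0.0361]
tcp_rot: [0.642, 0.767, -0.0, 0.001]
wrist_force: [0.4, -5.3, 6.5]
gripper_width: 0.0442
grip_force: 62.1
```

Call:
{"method": "servo_tool", "body": {"targets": [[[-0.001,0.0065,0,0,0,0],[-0.002,0.013,0,0,0,0],[-0.002,0.013,0,0,0,0]]]}}

```text
t: 22.18
ee_pos: [0.5306, 0.2773, 0.0361]
tcp_rot: [0.642, 0.767, -0.0, 0.001]
wrist_force: [2.0, -5.0, 7.6]
gripper_width: 0.0445
grip_force: 62.1
```

Call:
{"method": "servo_tool", "body": {"targets": [[[-0.001,0.0065,0,0,0,0],[-0.002,0.01,0,0,0,0],[-0.002,0.01,0,0,0,0]]]}}

```text
t: 22.43
ee_pos: [0.5303, 0.2788, 0.0361]
tcp_rot: [0.642, 0.767, -0.0, 0.001]
wrist_force: [1.6, -5.3, 7.3]
gripper_width: 0.044
grip_force: 62.1
```

Call:
{"method": "servo_tool", "body": {"targets": [[[-0.001,0.0065,0,0,0,0],[-0.002,0.01,0,0,0,0],[-0.002,0.01,0,0,0,0]]]}}

```text
t: 22.68
ee_pos: [0.5301, 0.2803, 0.0361]
tcp_rot: [0.642, 0.767, -0.0, 0.001]
wrist_force: [1.8, -6.0, 6.5]
gripper_width: 0.0441
grip_force: 62.1
```

Call:
{"method": "servo_tool", "body": {"targets": [[[-0.001,0.0065,0,0,0,0],[-0.001,0.0065,0,0,0,0],[-0.001,0.0065,0,0,0,0]]]}}

```text
t: 22.93
ee_pos: [0.5299, 0.2812, 0.0361]
tcp_rot: [0.642, 0.767, -0.0, 0.001]
wrist_force: [1.5, -6.0, 6.6]
gripper_width: 0.0444
grip_force: 62.1
```

Call:
{"method": "servo_tool", "body": {"targets": [[[-0.001,0.0065,0,0,0,0],[-0.001,0.0065,0,0,0,0],[-0.001,0.0065,0,0,0,0]]]}}

```text
t: 23.18
ee_pos: [0.5297, 0.2821, 0.0361]
tcp_rot: [0.642, 0.767, -0.0, 0.001]
wrist_force: [2.1, -6.0, 7.2]
gripper_width: 0.0447
grip_force: 62.1
```

Call:
{"method": "servo_tool", "body": {"targets": [[[-0.001,0.0065,0,0,0,0],[-0.001,0.0065,0,0,0,0],[-0.001,0.0065,0,0,0,0]]]}}

```text
t: 23.43
ee_pos: [0.5297, 0.2824, 0.0361]
tcp_rot: [0.642, 0.766, -0.001, 0.002]
wrist_force: [1.3, -7.5, 7.1]
gripper_width: 0.0445
grip_force: 62.1
```

Call:
{"method": "servo_tool", "body": {"targets": [[[-0.001,0.0065,0,0,0,0],[-0.001,0.0065,0,0,0,0],[-0.001,0.0065,0,0,0,0]]]}}

```text
t: 23.68
ee_pos: [0.5297, 0.2824, 0.0361]
tcp_rot: [0.642, 0.766, -0.001, 0.002]
wrist_force: [1.2, -9.0, 6.9]
gripper_width: 0.0441
grip_force: 62.2
```

The former has stopped and the force is rising, so the handle is against the board, as expected for this position. Release and retreat upwards.

Call:
{"method": "servo_tool", "body": {"targets": [[[0,0,0,0,0,0],[0,0,0,0,0,0],[0,0,0,0,0,0],[0,0,0,0,0,0],[0,0,0,0,0,0],[0,0,0,0,0,0],[0,0,0,0,0,0]]], "jaw": 1}}

```text
t: 24.27
ee_pos: [0.5278, 0.2878, 0.0353]
tcp_rot: [0.641, 0.767, 0.001, -0.001]
wrist_force: [0.8, 0.2, -0.1]
gripper_width: 0.0851
grip_force: 0.0
```

Call:
{"method": "servo_tool", "body": {"targets": [[[0,-0.02,0.05,0,0,0],[0,-0.02,0.15,0,0,0],[0,-0.02,0.3,0,0,0],[0,-0.02,0.5,0,0,0],[0,-0.02,0.75,0,0,0],[0,-0.02,1,0,0,0],[0,-0.02,1,0,0,0]]]}}

```text
t: 24.85
ee_pos: [0.5324, 0.2859, 0.1932]
tcp_rot: [0.642, 0.767, 0.007, 0.002]
wrist_force: [0.7, -1.0, 0.1]
gripper_width: 0.0856
grip_force: 0.0
```

Call:
{"method": "servo_tool", "body": {"targets": [[[0,-0.25,0.3,0,0,0],[0,-0.5,0.5,0,0,0],[0,-0.8,0.5,0,0,0],[0,-1,0.5,0,0,0],[0,-1,0.5,0,0,0]]]}}

```text
t: 25.27
ee_pos: [0.5285, 0.1254, 0.2626]
tcp_rot: [0.645, 0.764, -0.0, 0.002]
wrist_force: [0.0, -0.8, -0.7]
gripper_width: 0.0855
grip_force: 0.0
```

Call:
{"method": "servo_tool", "body": {"targets": [[[0,-0.25,0,0,0,0],[0,-0.5,0,0,0,0],[0,-0.8,0,0,0,0],[0,-1,0,0,0,0],[0,-1,0,0,0,0],[0,-1,0,0,0,0]]]}}

```text
t: 25.77
ee_pos: [0.5275, -0.0186, 0.2608]
tcp_rot: [0.644, 0.765, 0.0, -0.0]
wrist_force: [0.9, 1.0, 0.0]
gripper_width: 0.0855
grip_force: 0.0
```

```bash
python3 - <<'E'
from h import *
o=st();a,b=get_image("side"),get_image("top")
cv2.imwrite("pics/j.png",np.hstack([cv2.resize(a[120:240,130:262],(440,400),interpolation=3),cv2.resize(b[180:300,110:218],(360,400),interpolation=3)]))
P={}
for n in("side","top"):
  for th in("former_handle_end","former","former_mid","cradle_axis","cradle_board"):print(n,th,[(np.round(x["point"],1).tolist(),round(x["p"],2)) for x in pinpoint(n,th)[:3]])
c=np.array([-.175,.985,0]);m=np.array([.5305,.278,.0505])
for d in(.108,-.072,0): print(proj("side",m+d*c).round(1),proj("top",m+d*c).round(1))
E
```

```text
t 25.77 tcp [ 0.5275 -0.0186  0.2608] q [-0.18  0.53  0.2   1.83 -0.14  0.79  0.27] F [0.9 1.  0. ] M [ 0.06 -0.   -0.  ]
[[-0.171  0.985  0.   ]
 [ 0.985  0.171  0.001]
 [ 0.001  0.    -1.   ]]
side former_handle_end [([200.3, 223.6], 0.79), ([173.8, 174.6], 0.6)]
side former [([213.5, 271.0], 0.85), ([217.0, 203.2], 0.57)]
side former_mid [([201.9, 190.9], 0.85), ([208.2, 252.6], 0.65)]
side cradle_axis [([200.6, 193.1], 0.83)]
side cradle_board [([174.7, 176.7], 0.92)]
top former_handle_end [([140.5, 248.1], 0.91), ([264.4, 290.5], 0.54), ([400.9, 222.9], 0.18)]
top former [([265.5, 283.2], 0.57), ([215.3, 233.7], 0.56)]
top former_mid [([188.8, 241.5], 0.78), ([262.5, 285.0], 0.77)]
top cradle_axis [([189.2, 241.2], 0.88)]
top cradle_board [([146.9, 250.8], 0.72)]
[173.1 174. ] [144.2 247.8]
[220.7 204.4] [216.4 234.5]
[201.  191.8] [187.6 239.8]
```

View pics/j.png

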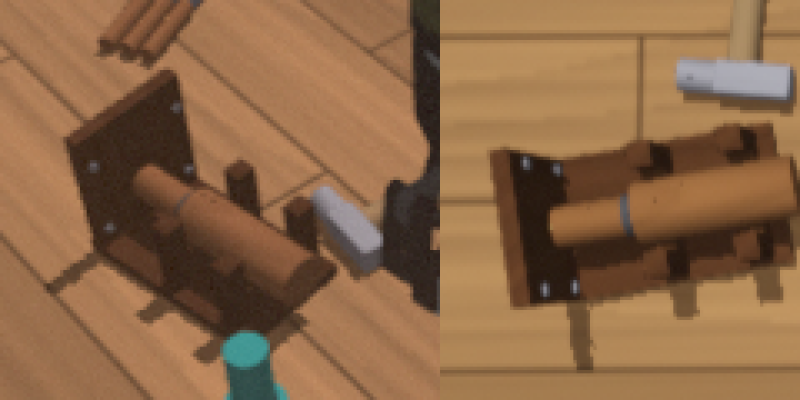

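The former lies in both notches and is released, with the handle towards the board (top crop (550,225)). I'll check the gap with a silhouette fit before handing in.

```bash
python3 - <<'E'
from fit import *
for n in("side","top"): get_image(n)
def mask(n,th,px):
    for r in regions_of(n,th):
        x,y,w,h=r["bbox"]
        if np.hypot(x+w/2-px[0],y+h/2-px[1])<12: return (n,r["pixels"].astype(np.float32))
ms=[m for m in[mask("side","former",(198,188)),mask("top","former",(180,241))] if m]
def pose(x):
    R=cv2.Rodrigues(np.array([0,0,x[2]]))[0]@cv2.Rodrigues(np.array([-np.pi/2,0,0]))[0]
    return R,np.array([x[0],x[1],.0505])-R@[0,0,.072]
for s in [ms]+[[m] for m in ms]:
    x,f=fit(FORMER,s,pose,[.5305,.278,.175],[.004,.004,.03]);d=x[:2]-[.5305,.278]
    print([m[0] for m in s],x.round(4),round(f,3),"cradle x,y of mid",(d@[.985,.175]).round(4),(d@[-.175,.985]).round(4))
c=np.array([-.175,.985,0]);m=np.array([.5305,.278,.0505])
for z in(.0,.015): print("handle tip top-edge col/row at contact",proj("top",m+.108*c+[0,0,z]).round(1))
b=get_image("top");print(b[244:252:2,134:154].sum(2).tolist())
E
```

```text
['side', 'top'] [0.5305 0.2779 0.1675] 0.226 cradle x,y of mid 0.0 -0.0001
['side'] [0.5321 0.2775 0.1796] 0.095 cradle x,y of mid 0.0015 -0.0008
['top'] [0.5287 0.2781 0.1636] 0.091 cradle x,y of mid -0.0017 0.0004
handle tip top-edge col/row at contact [144.2 247.8]
handle tip top-edge col/row at contact [142.2 247.7]
[[87, 81, 83, 79, 78, 81, 81, 78, 145, 315, 334, 333, 335, 334, 333, 333, 335, 338, 338, 336], [89, 85, 84, 73, 81, 80, 71, 80, 146, 328, 341, 340, 339, 341, 338, 335, 334, 333, 332, 329], [106, 90, 83, 86, 80, 80, 80, 84, 153, 339, 328, 322, 322, 316, 318, 311, 310, 307, 305, 299], [104, 87, 78, 86, 81, 85, 85, 81, 94, 182, 276, 280, 279, 277, 266, 264, 261, 254, 250, 246]]
```

The fit puts the former's mid within 2 mm sideways and 1 mm lengthwise. The handle tip edge is at column 142, exactly where contact predicts.

```bash
python3 -c "from h import *;print(workorder.hand_in())"
```

```text
the job is handed in; nothing more can be done
None
```

The job is handed in, with no verdict returned: the former went via the ribbed rest into both cradle notches, handle end against the board, released, and by my image fits within about 2 mm; the robot never came near the torch, bangle or hammer.

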